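# Fit the filter cartridge and dock the pump of a marbling-bath cleaner

### The arm

A 6-joint arm with a two-finger parallel gripper is mounted at the origin on the work surface. World frame = base frame: x ahead of the robot, y to its left, z up, the work surface at z = 0. Lengths are in m, angles in rad, forces in N, time in s.
With the tool pointing down it reaches from about 0.375 to 0.825 m from the base axis. Payload 5.5 kg.
Tool frame: the origin (TCP) lies midway between the tips of the shut fingers; the grasp point (between the pads) lies ctrl.grip_point_offset behind it (ctrl.grip_point_offset is the distance from the TCP to the grasp point, in m); z points along the fingers, y is the line along which they close (so a half turn about z gives the same grasp; the last joint's range is limited). The gripper opens to 85 mm and grips with 20 to 120 N. Pads are 22 mm wide; open, the fingers measure 114 mm over their backs; the gripper's body (76 mm by 85 mm) begins 54 mm behind the grasp point. The pads swing forward as they close: fully open they stand 13 mm farther back than shut.
Start: joints at [-1.346, 0.314, -0.047, 1.21, 0, 1.571], TCP at [0.134, -0.585, 0.231] pointing down, gripper open.
Joint ranges: [-2.67, 2.67], [-0.69, 1.73], [-1.03, 1.25], [-2.08, 2.16], [-1.42, 1.45], [-3.14, 3.14]. Speed limits (rad/s): [2.39, 2.39, 3.01, 3.14, 3.14, 3.14].

### API

Orientations are given as [roll, pitch, yaw] about the fixed x, y, z axes, in that order (R = Rz(yaw) Ry(pitch) Rx(roll)).
In Python, from bench import ctrl, imaging gives the robot as it stands.
- The arm moves only by the tool step_arm, never from a script. Its arguments are lists of equal length, an entry for each row: "jaw": the closure, from 0 (fully open) to 1 (shut); "translation": the shift along the tool's x, y, z in mm, a list of three; "turn": the turn about the tool's z in degrees. A call has 1 to 5 rows; each row is the pose to reach, as a shift and turn from the pose commanded when the call began, along the tool's axes at that moment; what a row does not reach only later rows make up. A row lasts 1/8 s, in which the tool goes at most 62.5 mm and 10.7 degrees, less where a joint would pass 70% of its speed; a pose out of reach is approached as far as the arm can. A call with a gripper value outside its range is refused whole. The fingers move at their own pace and stop on an object; "force" is the grip in N (left out, the last holds). Time passes only in rows, so rows that repeat a pose let the fingers close. It gives the time, the measured TCP pose, the force, the opening and the grip force at its end, in the units of the state.
- ctrl.read_state(): the state, without advancing time (a new reading comes with each control period).
- imaging.capture(name): name is "side" or "top" or "wrist"; returns the picture (420x560x3 uint8, red, green, blue); there is no depth.
- imaging.camera_info(name): a dict with "fov_y" (degrees; the focal length in pixels is half the picture's height over the tangent of half this angle, whatever the lens; pixels are square), "cx", "cy" (the principal point, pixels), "k1" (the pictures are not rectified: a ray, as slopes to the right and down, at radius r is drawn at 1 + k1 r^2 times it, then the intrinsics apply), "view" (4x4, takes a point from world to camera coordinates); the wrist camera has in their place "mount" (4x4, takes a point from camera to tool coordinates, whose origin is the TCP and whose axes are the flange's). Camera axes: x right, y down, z forward; pixel columns grow to the right and rows downward; lengths in m; the calibration is good to about 2 mm. A picture is of the moment at which its call begins: read the wrist's pose just before it. camera_info takes no time and is no camera call.
- ctrl.finish_job(): hands the job in; it is judged then, once.
The state is a dict: "clock": time; "joints": joint angles; "joint_vel": joint speeds; "tau": joint torques, N m; "ee_pos": TCP position; "ee_rot": TCP orientation; "ft_force": force on the tool from outside, world axes, zero at the start; "torque": the same for the moment, N m; "opening": finger opening in m; "gripper_force": force on a finger pad.
Only numpy, scipy, OpenCV 4.12 (cv2) and the standard library are available. Lean on these libraries where they do the work, as an engineer would, in place of code of your own. Each camera call takes 0.05 s, during which the arm holds its last target. There are 200 camera calls.

### The job

Make the bath cleaner ready for use: take the green filter cartridge out of the clear crate, push it into the sloping socket of the filter unit against the spring, turn it clockwise about a quarter turn and let it spring back until it is locked home by itself. Also bring the loose blue pump module flush and square against the flat back of the filter unit, their sides level. Either job may come first; do not knock over or push away the jars, brush pot or tumbler.

Things in the scene. Friction and masses are not known exactly. Their poses are not given: they have to be found in the camera images.
- cartridge: Loose filter cartridge, 148 mm tall, 0.25 kg, standing on its nose in the crate. Origin: centre of its underside; z up its axis. White nose: radius 24.5 mm up to z = 53 mm, tapering below z = 8 to radius 20 at the foot. The green upper part has radius 33 mm, z = 53 to 112 mm; its underside (z = 53) is the shoulder. It is the same turned half round.
- cartridge_grip (a point): Centre of the black grip bar on top of the cartridge, at cartridge z = 130 mm. Bar: 56 mm along cartridge x, 14 mm thick along y, z = 112 to 148 mm; grasp it across its thickness. Axes of the cartridge.
- cartridge_lugs (a point): Point on the cartridge axis midway between its two yellow lugs, at cartridge z = 35 mm. The lugs stand out at +x and -x, in line with the grip bar: 11 mm wide, z = 31 to 39 mm, reaching to radius 34 mm. Axes of the cartridge.
- filter_unit: Fixed filter unit, 120 mm wide (y). Origin: on the table below the middle of the socket's mouth; x points to its back, y to its left, z up. Grey side cheeks run from x = -60 (front) to 60 mm, 85 mm tall; behind them a blue box, 110 mm tall with two white stubs 30 mm taller, whose flat back lies at x = 110 mm.
- socket: Round sloping bayonet socket of the filter unit, outer radius 47 mm. Origin: centre of the mouth, 105 mm above the table; z points out along its axis, leaning 30 degrees from vertical towards the unit's front; y is the unit's y (level), x points up the slope. Hole radius 26 mm. The cartridge's shoulder meets the mouth when the cartridge's origin is at socket z = -53 mm.
- socket_entry (a point): One of two opposite entry slots for the lugs (white dots beside them), at the mouth, 30 mm from its centre, 165 degrees anticlockwise from socket x seen from outside. The lugs have 2 mm play each side. The cartridge's x axis lies through the slots to go in (either way round); its lugs are below the rim once its origin is deeper than socket z = -49 mm. Axes of the socket.
- socket_lock (a point): One of two opposite lock places (green dots), at the mouth, 30 mm from its centre, on socket y: 75 degrees clockwise (seen from outside) from the entry slot. Held fully down, the cartridge is turned clockwise until its bar lies along socket y (stops 5 degrees beyond), then let go: the spring lifts it to about z = -45 mm, where it cannot turn. Let go short of this it is not locked.
- plunger (a joint): Travel of the orange sprung plunger in the socket, m: 0 when free (its face at socket z = -38 mm), about 0.007 with the cartridge locked, 0.015 with it fully down (about 12 N). Spring 600 N/m with 3 N preload.
- pump_module: Loose blue pump module, 0.6 kg, box 90 mm (x) by 120 mm (y) by 85 mm tall, with a black grip bar on top: 60 mm along y, 14 mm thick along x, z = 85 to 119 mm, centred. Origin: centre of its underside; its docking face (x = -45 mm) goes against the back of the filter unit; the grey panel is on the far face.
- pump_face (a point): Centre of the pump module's docking face, 42.5 mm above its underside; axes of the module.
- dock_face (a point): Point on the filter unit's flat back where the centre of the pump module's docking face belongs; 42.5 mm above the table, axes of the unit.
- crate: Fixed clear open crate 270 mm (x) by 115 mm (y), 35 mm tall, floor and walls 4 mm thick, holding the cartridge and two jars in any order 85 mm apart. Origin: centre of its underside.
- jar_red: Bystander: red jar with white cap, 54 mm across, 100 mm tall, origin at the centre of its underside.
- jar_blue: Bystander: blue jar with white cap, same size as the red one.
- brush_pot: Bystander: white pot 64 mm across, 90 mm tall, with brushes that reach 170 mm up and 35 mm from its axis; origin at the centre of its underside.
- tumbler: Bystander: glass tumbler 62 mm across, 110 mm tall; origin at the centre of its underside.

How it is judged:
On the way, in this order (a step that is already met when the one before it is completed fails the run):
1. the cartridge is pushed into the socket against the spring until its lugs are below the rim (z of cartridge in the frame of socket below -0.0485 m and angle between the z axis of cartridge and the z axis of socket, either way round below 0.12 rad and distance between cartridge and socket below 0.06 m), for 0.05 s.
2. the cartridge is turned and sprung back into the lock pockets (z of cartridge in the frame of socket between -0.0485 and -0.041 m and x of cartridge in the frame of socket between -0.006 and 0.006 m and y of cartridge in the frame of socket between -0.006 and 0.006 m and angle between the x axis of cartridge and the y axis of socket, either way round below 0.18 rad and angle between the z axis of cartridge and the z axis of socket, either way round below 0.12 rad), for 0.2 s.
At the end, for the whole second after the job is handed in: Cartridge locked: origin 41 to 48.5 mm in along the socket axis, within 6 mm of it, x axis within 0.18 rad of socket y, axes within 0.12 rad. Pump module upright, face within 4 mm of the unit's back and 12 mm of the dock point sideways, square within 0.05 rad. Both at rest (all of step 2 and x of pump_face in the frame of dock_face between -0.002 and 0.004 m and y of pump_face in the frame of dock_face between -0.012 and 0.012 m and angle between the y axis of pump_module and the y axis of filter_unit, either way round below 0.05 rad and angle between pump_module's own z axis and vertical below 0.05 rad and linear speed of each of cartridge, pump_module below 0.02 m/s); the robot touches nothing.
It fails at once if the red jar is shifted by more than 30 mm or tipped over (distance of jar_red from where it was at the start of the episode above 0.03 m or angle between jar_red's own z axis and vertical above 0.35 rad).
It fails at once if the blue jar is shifted by more than 30 mm or tipped over (distance of jar_blue from where it was at the start of the episode above 0.03 m or angle between jar_blue's own z axis and vertical above 0.35 rad).
It fails at once if the brush pot is shifted by more than 30 mm or tipped over (distance of brush_pot from where it was at the start of the episode above 0.03 m or angle between brush_pot's own z axis and vertical above 0.35 rad).
It fails at once if the glass tumbler is shifted by more than 30 mm or tipped over (distance of tumbler from where it was at the start of the episode above 0.03 m or angle between tumbler's own z axis and vertical above 0.35 rad).
It also fails if it takes over 64 s, if anything falls off the work surface, if the arm or the gripper's body presses on something with over 40 N, if the wrist force passes 120 N, or if a joint passes its speed limit or range.

## Working session

There is one attempt and no reset: what is moved stays moved. The work goes in short steps, Python scripts to look and compute and a tool call to move; the robot and the scene stay as the last step left them, time stands still between calls to the robot, and variables do not carry over. Pictures are saved under pics/ and viewed, at most 10 in all, crops included, and the job is handed in when it is done.

Besides the shell and the picture viewer there is one more tool, called after "Emit:" by a JSON object that holds its "op" and its "data". step_arm: Moves the arm, as the interface text tells. Its arguments: {"type":"object","properties":{"jaw":{"type":"array"},"translation":{"type":"array"},"turn":{"type":"array"},"force":{"type":"number"}},"required":["jaw","translation","turn"]}

```bash
ls; mkdir -p pics; python3 - <<'E'
from bench import ctrl, imaging
import cv2,numpy as np
np.set_printoptions(precision=4,suppress=True)
print(ctrl.read_state(), ctrl.grip_point_offset)
for n in("side","top","wrist"):
    im=imaging.capture(n); cv2.imwrite(f"pics/{n}0.png",im[:,:,::-1]); print(n,imaging.camera_info(n))
E
```

```text
pics
{'clock': 0.0, 'joints': array([-1.346 ,  0.3142, -0.0481,  1.2102,  0.    ,  1.5708]), 'joint_vel': array([ 0.0005,  0.0007,  0.0013, -0.0003,  0.0002, -0.0009]), 'tau': array([  0.0003, -53.9593,  33.9747,   0.0191,   0.    ,  -0.    ]), 'ee_pos': array([ 0.1336, -0.5843,  0.2304]), 'ee_rot': array([-3.1399, -0.    ,  0.2248]), 'ft_force': array([0.177 , 0.0105, 0.1359]), 'torque': array([ 0.0111,  0.0014, -0.0247]), 'gripper_force': 0.0, 'opening': 0.0856194076718231} 0.0187
side {'fov_y': 51.04227916563683, 'cx': 271.6406735036791, 'cy': 214.21598577145954, 'k1': -0.007226517408017672, 'view': array([[ 0.8467, -0.5319,  0.0121, -0.4903],
       [-0.4068, -0.662 , -0.6295,  0.2473],
       [ 0.3428,  0.5281, -0.7769,  0.8236],
       [ 0.    ,  0.    ,  0.    ,  1.    ]])}
top {'fov_y': 53.60257571563437, 'cx': 280.49107422602486, 'cy': 211.83155001449856, 'k1': -0.08581279631344356, 'view': array([[ 0.0061, -1.    , -0.0048, -0.0641],
       [-0.9875, -0.0053, -0.1573,  0.5933],
       [ 0.1573,  0.0057, -0.9875,  0.9026],
       [ 0.    ,  0.    ,  0.    ,  1.    ]])}
wrist {'fov_y': 58.69233109513064, 'cx': 279.01175161663826, 'cy': 205.83206599261925, 'k1': -0.06804169433937511, 'mount': array([[ 0.0007, -0.9659, -0.2591,  0.0652],
       [ 1.    ,  0.0005,  0.0006,  0.0003],
       [-0.0005, -0.2591,  0.9659, -0.1422],
       [ 0.    ,  0.    ,  0.    ,  1.    ]])}
```

```bash
python3 - <<'E'
import cv2
for n in("side","top"):
    im=cv2.imread(f"pics/{n}0.png"); cv2.imwrite(f"pics/{n}0b.png",cv2.resize(im,(800,600),interpolation=cv2.INTER_CUBIC))
E
```

```text
(no output)
```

View pics/side0b.png

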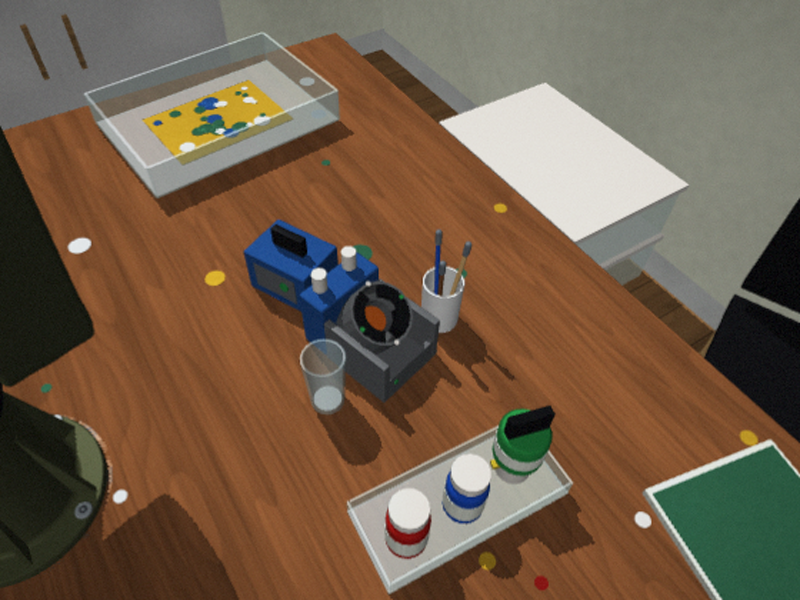

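View pics/top0b.png

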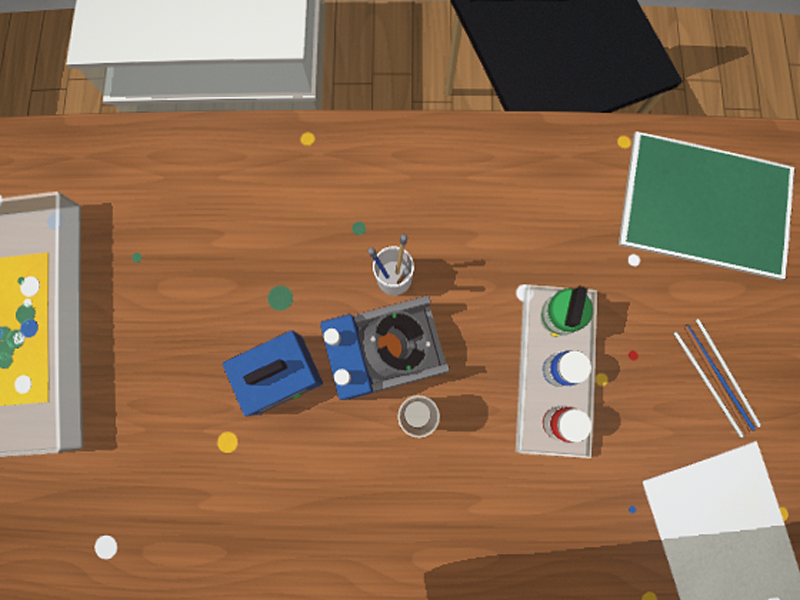

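Side view: filter unit centre about (380,320)/800 with tumbler and brush pot beside it, pump behind it (290,265), crate bottom with red jar, blue jar, cartridge at (525,435). Top view: pump (270,373), socket (400,345), cartridge (572,305). The commands give no tilt directly, so I'll check what the arm does at its reach limit.

Emit:
{"op": "step_arm", "data": {"jaw": [0,0,0,0,0], "translation": [[0,-60,0],[0,-120,0],[0,-180,0],[0,-240,0],[0,-300,0]], "turn": [0,0,0,0,0]}}

```text
clock: 0.78
ee_pos: [0.0664, -0.2904, 0.2309]
ee_rot: [-3.141, -0.0, 0.225]
ft_force: [0.1, -0.7, 0.7]
opening: 0.0854
gripper_force: 0.0
```

```bash
python3 - <<'E'
from bench import ctrl
print(ctrl.read_state())
E
```

```text
{'clock': 0.775, 'joints': array([-1.34599036e+00, -2.71402050e-01, -6.47280353e-01,  1.19522593e+00,
        4.09245252e-06,  1.57077693e+00]), 'joint_vel': array([-1.73959726e-04, -9.94067456e-01, -7.33122147e-01,  2.48002697e-01,
        9.93503689e-04,  7.35601038e-05]), 'tau': array([-2.41779217e-04, -8.50001156e+00,  3.43550813e+01, -7.70495832e-01,
        3.19709336e-06, -4.29580484e-05]), 'ee_pos': array([ 0.06640475, -0.29038796,  0.23092872]), 'ee_rot': array([-3.14128475e+00, -4.09842402e-06,  2.24825358e-01]), 'ft_force': array([ 0.0631921 , -0.72918152,  0.6656697 ]), 'torque': array([-0.00820741,  0.02601084,  0.01895505]), 'gripper_force': 0.0, 'opening': 0.08537047929228636}
```

Emit:
{"op": "step_arm", "data": {"jaw": [0,0,0,0], "translation": [[0,-40,0],[0,-80,0],[0,-120,0],[0,-120,0]], "turn": [0,0,0,0]}}

```text
clock: 1.27
ee_pos: [0.0397, -0.1737, 0.231]
ee_rot: [3.141, 0.0, 0.225]
ft_force: [-0.1, -0.9, -0.6]
opening: 0.0854
gripper_force: 0.0
```

```bash
python3 - <<'E'
from bench import ctrl
print(ctrl.read_state())
E
```

```text
{'clock': 1.275, 'joints': array([-1.34599381e+00, -5.39702907e-01, -7.90957046e-01,  1.31872848e+00,
       -2.97074555e-05,  1.57083152e+00]), 'joint_vel': array([ 0.00022493,  0.05806495,  0.03884292, -0.05977965, -0.00147839,
       -0.00027374]), 'tau': array([ 2.48492051e-04, -3.07733886e+00,  3.35059941e+01,  1.08616937e+00,
        1.27041822e-04,  2.13077777e-05]), 'ee_pos': array([ 0.03970164, -0.17366575,  0.23102222]), 'ee_rot': array([3.14077894e+00, 2.96788096e-05, 2.24767303e-01]), 'ft_force': array([-0.10127055, -0.87160882, -0.55804169]), 'torque': array([-0.04989199, -0.04437482,  0.00642675]), 'gripper_force': 0.0, 'opening': 0.08544285493915989}
```

```bash
python3 - <<'E'
import cv2,numpy as np
t=cv2.imread("pics/top0.png"); s=cv2.imread("pics/side0.png")
def crop(im,x,y,w,h,k,grid=20):
    c=cv2.resize(im[y:y+h,x:x+w],(w*k,h*k),interpolation=cv2.INTER_CUBIC)
    for gx in range(-(-x//grid)*grid,x+w,grid):
        cv2.putText(c,str(gx),((gx-x)*k,10),0,.35,(0,255,255),1); cv2.line(c,((gx-x)*k,0),((gx-x)*k,h*k),(0,255,255),1) if 0 else [cv2.circle(c,((gx-x)*k,(gy-y)*k),1,(0,255,255),-1) for gy in range(-(-y//grid)*grid,y+h,grid)]
    for gy in range(-(-y//grid)*grid,y+h,grid): cv2.putText(c,str(gy),(0,(gy-y)*k+4),0,.35,(0,255,255),1)
    return c
cv2.imwrite("pics/c1.png",crop(t,153,205,160,90,5))
cv2.imwrite("pics/c2.png",crop(s,168,150,144,132,4))
a=crop(t,360,195,66,130,4);b=crop(s,240,280,130,130,4)
o=np.zeros((520,264+520,3),np.uint8);o[:,:264]=a;o[:,264:]=b
o=np.hstack([crop(t,360,195,66,130,4),crop(s,240,280,130,130,4)]);cv2.imwrite("pics/c3.png",o)
E
```

```text
(no output)
```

View pics/c1.png

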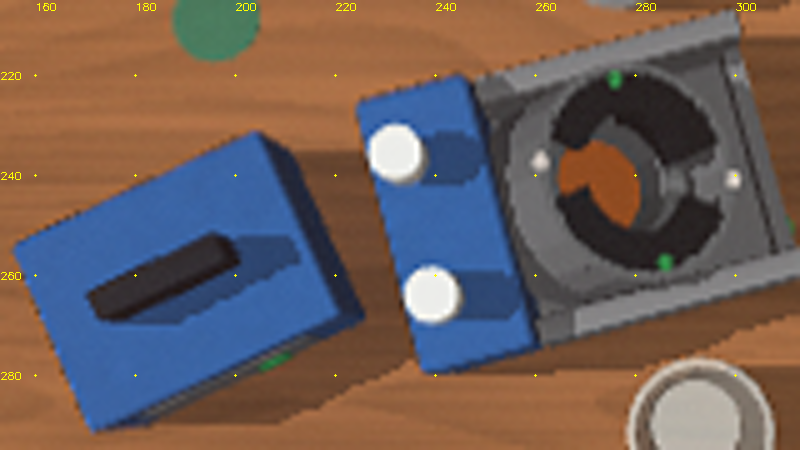

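View pics/c2.png

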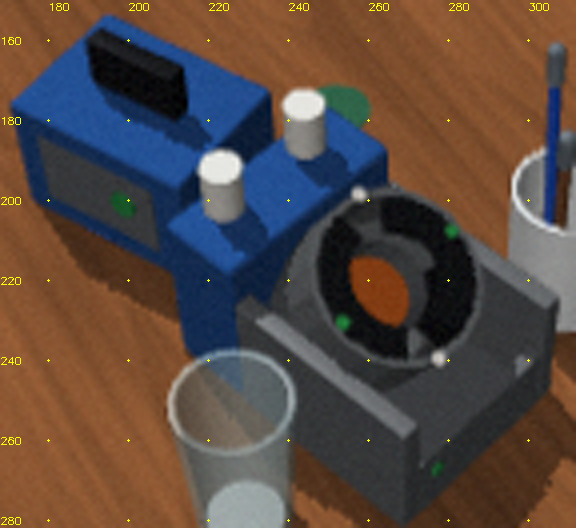

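View pics/c3.png

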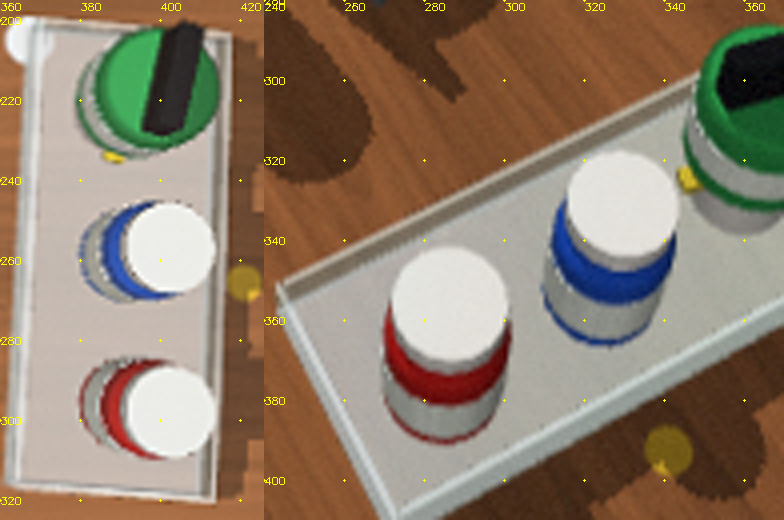

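Crops: pump top corners (top view, px) ≈ (156,254),(204.5,231),(220.5,267),(172,291); the panel is on the robot-facing side, so the pump needs about 90–110° of clockwise turn. Unit box corners, socket dots (green (275.8,221),(286,257.4); white (261,237),(299.6,241)) are clear.

```bash
cat > h.py <<'E'
import numpy as np, cv2
from scipy.optimize import least_squares
from scipy.spatial.transform import Rotation as R
from bench import ctrl, imaging
np.set_printoptions(precision=4,suppress=True)
def view(n,st=None):
    c=imaging.camera_info(n)
    if n=="wrist":
        T=np.eye(4);T[:3,:3]=R.from_euler("xyz",st["ee_rot"]).as_matrix();T[:3,3]=st["ee_pos"]
        return c,np.linalg.inv(T@c["mount"])
    return c,c["view"]
def proj(P,cv):
    c,V=cv;p=np.atleast_2d(P)@V[:3,:3].T+V[:3,3];s=p[:,:2]/p[:,2:]
    s=s*(1+c["k1"]*(s**2).sum(1,keepdims=True));f=210/np.tan(np.radians(c["fov_y"])/2)
    return s*f+[c["cx"],c["cy"]]
def place(q,L): # q=x,y,z,yaw
    return np.asarray(L)@R.from_euler("z",q[3]).as_matrix().T+[q[0],q[1],q[2]]
def fit(L,obs,q0,fixz=False):
    """obs: list of (camera tuple, idx, pixels)"""
    g=lambda q:np.concatenate([(proj(place(q,np.asarray(L)[i]),cv)-px).ravel() for cv,i,px in obs])
    r=least_squares(g,q0);return r.x,r.fun.reshape(-1,2)
E
cat > fit1.py <<'E'
from h import *
T,S=view("top"),view("side")
t=lambda a:(np.array(a)+.5)/5-.5+[153,205]
s=lambda a:(np.array(a)+.5)/4-.5+[168,150]
# pump: A,B docking side(x=-45) ; y: find. D,C panel side x=45
# pump x = toward robot(image down); y = x ccw 90 = image right -> B,C at +y
L=[[-45,-60,85],[-45,60,85],[45,60,85],[45,-60,85]];L=np.array(L)/1e3
q,f=fit(L,[(T,range(4),t([[15,245],[258,130],[338,312],[95,430]])),(S,range(4),s([[107,16],[270,95],[172,185],[12,105]]))],[.5,.1,0,3])
print("pump",q,"deg",np.degrees(q[3]));print(f.round(1).tolist())
U=np.array([[110,-60,110],[60,-60,110],[60,60,110],[110,60,110],[0,0,105],[-60,-60,85],[-60,60,85]])/1e3
q,f=fit(U,[(T,range(6),t([[357,103],[462,75],[540,345],[425,372],[638,170.5],[738,12]])),(S,range(1,7),s([[387,150],[235,278],[167,222],[398,277],[555,300],[416,430]]))],[.5,-.1,0,1.6])
print("unit",q,np.degrees(q[3]));print(f.round(1).tolist())
from scipy.optimize import least_squares
def back(px,cv,z):
    return least_squares(lambda p:(proj([[p[0],p[1],z]],cv)-px).ravel(),[.4,-.2]).x
for n,px,z in [("jarblue",[402.6,256.9],.104),("jarred",[402.1,297.4],.104),("cart disk",[399.2,217],.116),("tumbler rim",[700/5+153,430/5+205],.11)]: print(n,back(px,T,z))
print("pot",back([393*.7,270*.7],T,.09))
for n,px,z in [("jarblue",[240+357/4,280+203/4],.104),("jarred",[240+185/4,280+303/4],.104),("tumbler",[168+232/4,150+402/4],.11)]: print("side",n,back(px,S,z))
E
python3 fit1.py
```

```text
pump [ 0.4807  0.1411 -0.007   3.5875] deg 205.5510473913146
[[-0.8, -0.5], [0.2, -0.5], [0.8, 0.4], [-0.9, 0.3], [-0.1, -0.5], [0.4, -0.6], [1.0, 1.8], [-1.3, 0.1]]
unit [ 0.5283 -0.0614 -0.0042  1.8529] 106.16502718239792
[[-0.7, -0.3], [0.9, -1.0], [0.2, -0.5], [0.2, 0.7], [0.3, -0.6], [-0.9, -1.5], [0.8, -0.6], [-1.2, -0.2], [-1.3, 1.1], [0.1, 0.0], [1.6, -1.3], [-2.2, 2.3]]
jarblue [ 0.4891 -0.3208]
jarred [ 0.4043 -0.3171]
cart disk [ 0.5729 -0.3132]
tumbler rim [ 0.4176 -0.088 ]
pot [ 0.6376 -0.0488]
side jarblue [ 0.4895 -0.3226]
side jarred [ 0.4043 -0.3203]
side tumbler [ 0.4178 -0.0916]
```

Emit:
{"op": "step_arm", "data": {"jaw": [0,0,0,0,0], "translation": [[60,14,0],[121,28,0],[181,41,0],[242,40,0],[302,20,0]], "turn": [10,20,30,40,50]}}

```text
clock: 1.9
ee_pos: [0.2447, -0.1619, 0.232]
ee_rot: [3.141, -0.001, -0.397]
ft_force: [-0.4, -1.5, 0.1]
opening: 0.0854
gripper_force: 0.0
```

```bash
cat >> h.py <<'E'
def togo(x,y,z,yawdeg):
    s=ctrl.read_state();M=R.from_euler("xyz",s["ee_rot"]).as_matrix();d=np.array([x,y,z])-s["ee_pos"]
    w=(yawdeg-np.degrees(s["ee_rot"][2])+180)%360-180
    print("pos",s["ee_pos"],"rot",np.degrees(s["ee_rot"]),"j",s["joints"],"t",s["clock"])
    print("tool shift mm",(M.T@d*1e3).round(1),"turn",-round(w,1))
E
python3 -c "
from h import *
togo(.4807,.1411,.16,115.6)"
```

```text
pos [ 0.2447 -0.1619  0.232 ] rot [179.9673  -0.0468 -22.7347] j [-0.5841 -0.2826 -0.6524  1.2    -0.0004  2.9543] t 1.9
tool shift mm [ 100.5 -370.7   71.8] turn -138.3
```

Emit:
{"op": "step_arm", "data": {"jaw": [0,0,0,0,0], "translation": [[20,-60,0],[40,-120,0],[60,-180,0],[80,-240,0],[90,-300,0]], "turn": [-10.5,-21,-31.5,-42,-52.5]}}

```text
clock: 2.52
ee_pos: [0.4417, 0.0822, 0.2315]
ee_rot: [3.141, -0.0, 0.53]
ft_force: [1.1, -1.3, -0.9]
opening: 0.0856
gripper_force: 0.0
```

Emit:
{"op": "step_arm", "data": {"jaw": [0,0,0,0,0], "translation": [[0,0,0],[0,0,0],[0,0,0],[0,0,0],[0,0,0]], "turn": [-10.5,-21,-31.5,-42,-52.5]}}

```text
clock: 3.15
ee_pos: [0.4402, 0.0803, 0.2314]
ee_rot: [-3.141, 0.0, 1.447]
ft_force: [-0.1, 0.5, 0.2]
opening: 0.0856
gripper_force: 0.0
```

Emit:
{"op": "step_arm", "data": {"jaw": [0,0,0,0,0], "translation": [[0,0,0],[0,0,0],[0,0,0],[0,0,0],[0,0,0]], "turn": [-10.5,-21,-31.5,-42,-52.5]}}

```text
clock: 3.78
ee_pos: [0.4402, 0.0802, 0.2314]
ee_rot: [-3.141, -0.0, 2.363]
ft_force: [0.2, -0.6, -0.6]
opening: 0.0855
gripper_force: 0.0
```

Emit:
{"op": "step_arm", "data": {"jaw": [0,0,0,0,0], "translation": [[0,0,0],[0,0,0],[0,0,0],[0,0,0],[0,0,0]], "turn": [-10.5,-21,-31.5,-42,-52.5]}}

```text
clock: 4.4
ee_pos: [0.4402, 0.0802, 0.2314]
ee_rot: [-3.142, -0.0, -3.004]
ft_force: [0.2, -0.7, 0.8]
opening: 0.0855
gripper_force: 0.0
```

```bash
python3 -c "
from h import *
togo(.4807,.1411,.16,-64.4)"
```

```text
pos [0.4402 0.0802 0.2314] rot [-179.9981   -0.0123 -172.1266] j [ 0.1803  0.0268 -0.3913  1.1529 -0.      0.0428] t 4.4
tool shift mm [-48.4  54.8  71.4] turn -107.7
```

Emit:
{"op": "step_arm", "data": {"jaw": [0,0,0,0,0], "translation": [[-24,27,0],[-48,55,0],[-48,55,0],[-48,55,0],[-48,55,0]], "turn": [-10.6,-21.2,-31.8,-42.4,-53]}}

```text
clock: 5.03
ee_pos: [0.4806, 0.1413, 0.2312]
ee_rot: [3.141, -0.0, -2.079]
ft_force: [-0.0, -0.4, 0.4]
opening: 0.0851
gripper_force: 0.0
```

Emit:
{"op": "step_arm", "data": {"jaw": [0.3,0.3,0.3,0.3,0.3], "translation": [[0,0,0],[0,0,0],[0,0,0],[0,0,0],[0,0,0]], "turn": [-10.6,-21.2,-31.8,-42.4,-53]}}

```text
clock: 5.65
ee_pos: [0.4806, 0.1411, 0.2313]
ee_rot: [3.141, 0.0, -1.154]
ft_force: [0.1, 0.4, 0.1]
opening: 0.0599
gripper_force: 0.0
```

```bash
python3 - <<'E'
from h import *
togo(.4807,.1411,.092,-64.4)
s=ctrl.read_state(); im=imaging.capture("wrist"); W=view("wrist",s)
im=im[:,:,::-1].copy()
q=[.4807,.1411,0,np.radians(205.55)]
for P in place(q,np.array([[-7,-30,119],[-7,30,119],[7,30,119],[7,-30,119],[-45,-60,85],[-45,60,85],[45,60,85],[45,-60,85]])/1e3):
    u=proj(P,W)[0];cv2.circle(im,tuple(int(v) for v in u),3,(0,0,255),1);print(u)
cv2.imwrite("pics/w1.png",im)
E
```

```text
pos [0.4806 0.1411 0.2313] rot [179.9862   0.0009 -66.1244] j [ 0.2856  0.1278 -0.2813  1.162  -0.     -1.7019] t 5.65
tool shift mm [  0.1  -0.1 139.3] turn -1.7
[269.9865 242.7078]
[266.9358 160.1871]
[287.4091 159.6015]
[289.2948 242.1857]
[226.769  263.1887]
[216.6281 115.916 ]
[335.8717 112.4063]
[334.4556 260.3129]
```

View pics/w1.png

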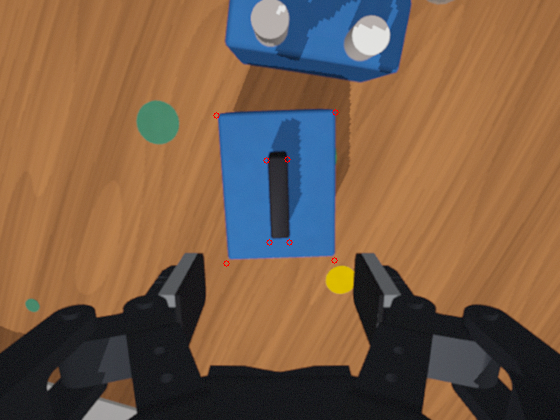

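Wrist view: the projected pump model (red) agrees with the pump top and bar (277,153)–(281,237) to about 3 mm; good enough to grasp.

Emit:
{"op": "step_arm", "data": {"jaw": [0.3,0.3,0.3,0.3,1], "translation": [[0,0,50],[0,0,100],[0,0,130],[0,0,139],[0,0,139]], "turn": [-1.2,-1.2,-1.2,-1.2,-1.2], "force": 50}}

```text
clock: 6.32
ee_pos: [0.48, 0.141, 0.0929]
ee_rot: [3.141, 0.0, -1.14]
ft_force: [-0.4, 0.2, -0.3]
opening: 0.0427
gripper_force: 0.0
```

Emit:
{"op": "step_arm", "data": {"jaw": [1,1,1,1,1], "translation": [[0,0,0],[0,0,0],[0,0,0],[0,0,-4],[0,0,-8]], "turn": [0,0,0,0,0]}}

```text
clock: 6.95
ee_pos: [0.4788, 0.1406, 0.1006]
ee_rot: [3.14, 0.0, -1.139]
ft_force: [-0.9, -0.7, -7.3]
opening: 0.0132
gripper_force: 48.7
```

```bash
python3 - <<'E'
from h import *
togo(.4807,.1411,.092,-64.4-99.4);s=ctrl.read_state();print(s["opening"],s["gripper_force"],s["ft_force"])
E
```

```text
pos [0.4788 0.1406 0.1006] rot [179.8977   0.0179 -65.2763] j [ 0.2856  0.2222 -0.4826  0.8678  0.0001 -1.7167] t 6.95
tool shift mm [ 0.4 -1.9  8.6] turn 98.5
0.01324773578013885 48.69500756263733 [-0.9495 -0.7156 -7.3491]
```

Emit:
{"op": "step_arm", "data": {"jaw": [1,1,1,1,1], "translation": [[-5,0,0],[-10,0,0],[-15,0,0],[-15,0,0],[-15,0,0]], "turn": [10,20,30,40,50]}}

```text
clock: 7.58
ee_pos: [0.4728, 0.1544, 0.1007]
ee_rot: [3.141, -0.001, -2.018]
ft_force: [0.5, 0.2, -6.6]
opening: 0.0131
gripper_force: 48.8
```

Emit:
{"op": "step_arm", "data": {"jaw": [1,1,1,1,1], "translation": [[0,0,0],[0,0,0],[0,0,0],[0,0,0],[0,0,0]], "turn": [10,20,30,40,48.5]}}

```text
clock: 8.2
ee_pos: [0.4728, 0.1543, 0.1007]
ee_rot: [-3.142, -0.001, -2.863]
ft_force: [0.5, 1.0, -6.7]
opening: 0.013
gripper_force: 48.8
```

```bash
python3 - <<'E'
from h import *
togo(.485,.0874,.1006,-163.8)
im=imaging.capture("top");im=im[:,:,::-1].copy();T=view("top")
U=[.5283,-.0614,0,1.8529]
for P in place(U,np.array([[110,-60,110],[60,-60,110],[60,60,110],[110,60,110],[0,0,105]])/1e3):cv2.circle(im,tuple(int(round(v)) for v in proj(P,T)[0]),1,(0,0,255),-1)
w=imaging.capture("wrist")[:,:,::-1]
cv2.imwrite("pics/m1.png",np.hstack([cv2.resize(im[190:300,140:320],None,fx=2.2,fy=2.2,interpolation=cv2.INTER_CUBIC)[:242],cv2.resize(w,(400,300))[:242]]))
E
```

```text
pos [0.4728 0.1543 0.1007] rot [-179.9971   -0.0771 -164.0659] j [ 0.3154  0.219  -0.4868  0.8664 -0.      0.0373] t 8.2
tool shift mm [  6.7 -67.7   0.1] turn -0.3
```

View pics/m1.png

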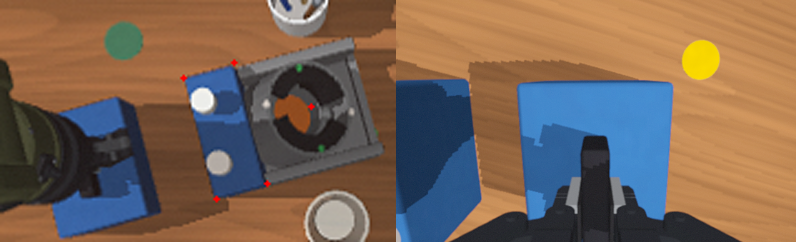

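Emit:
{"op": "step_arm", "data": {"jaw": [1,1,1,1,1], "translation": [[2,-25,0],[5,-50,0],[5,-56,3],[5,-56,7],[5,-56,7]], "turn": [-0.3,-0.3,-0.3,-0.3,-0.3]}}

```text
clock: 8.93
ee_pos: [0.4845, 0.0993, 0.0946]
ee_rot: [-3.14, 0.0, -2.852]
ft_force: [-2.4, -3.4, 1.8]
opening: 0.0129
gripper_force: 50.6
```

Emit:
{"op": "step_arm", "data": {"jaw": [1,1,1,1], "translation": [[0,-3,0],[0,-6,0],[0,-9,0],[0,-9,0]], "turn": [0,0,0,0]}}

```text
clock: 9.43
ee_pos: [0.4873, 0.0928, 0.0948]
ee_rot: [3.138, 0.002, -2.851]
ft_force: [-2.9, 4.5, 4.7]
opening: 0.0129
gripper_force: 51.0
```

Emit:
{"op": "step_arm", "data": {"jaw": [1,1,1], "translation": [[0,-2,0],[0,-4,0],[0,-4,0]], "turn": [0,0,0]}}

```text
clock: 9.8
ee_pos: [0.4886, 0.0893, 0.0949]
ee_rot: [3.137, 0.002, -2.851]
ft_force: [-3.8, 6.6, 5.0]
opening: 0.0127
gripper_force: 51.0
```

Emit:
{"op": "step_arm", "data": {"jaw": [1,1,1], "translation": [[0,-2,0],[0,-4,0],[0,-4,0]], "turn": [0,0,0]}}

```text
clock: 10.18
ee_pos: [0.4896, 0.0883, 0.0952]
ee_rot: [3.131, 0.004, -2.851]
ft_force: [-4.2, 16.2, 6.0]
opening: 0.0133
gripper_force: 51.7
```

Emit:
{"op": "step_arm", "data": {"jaw": [1,0.6,0.6,0.6,0.6], "translation": [[0,1,-1],[0,2,-1],[0,2,-1],[0,2,-10],[0,2,-60]], "turn": [0,0,0,0,0]}}

```text
clock: 10.8
ee_pos: [0.4862, 0.0843, 0.1526]
ee_rot: [3.141, -0.006, -2.853]
ft_force: [1.0, 0.5, -0.7]
opening: 0.0343
gripper_force: 0.0
```

Emit:
{"op": "step_arm", "data": {"jaw": [0.3,0.3,0.3,0.3,0.3], "translation": [[0,0,-60],[40,0,-100],[40,60,-100],[40,100,-100],[40,100,-100]], "turn": [0,0,0,0,0]}}

```text
clock: 11.42
ee_pos: [0.4215, 0.171, 0.255]
ee_rot: [3.141, 0.001, -2.85]
ft_force: [-0.4, -1.8, 0.4]
opening: 0.0602
gripper_force: 0.0
```

```bash
python3 - <<'E'
from h import *
s=ctrl.read_state();print(s)
im=imaging.capture("top");sd=imaging.capture("side");w=imaging.capture("wrist")
for n,i in zip(["top1","side1","w2"],[im,sd,w]): cv2.imwrite(f"pics/{n}.png",i[:,:,::-1])
a=cv2.resize(im[200:300,160:360],None,fx=4,fy=4,interpolation=cv2.INTER_CUBIC)
b=cv2.resize(sd[190-50:190+50,150:350],None,fx=2,fy=2,interpolation=cv2.INTER_CUBIC)
c=cv2.resize(w,(267,200))
o=np.zeros((600,800,3),np.uint8);o[:400]=a;o[400:,:400]=b;o[400:,400:667]=c
cv2.imwrite("pics/m2.png",o[:,:,::-1])
E
```

```text
{'clock': 11.425, 'joints': array([ 0.3854,  0.0293, -0.3347,  1.2053,  0.0001,  0.0935]), 'joint_vel': array([-0.0469,  0.0061, -0.0069, -0.0006, -0.024 , -0.0283]), 'tau': array([  1.3591, -36.0501,  34.1073,  -0.0658,   0.2596,   0.2544]), 'ee_pos': array([0.4215, 0.171 , 0.255 ]), 'ee_rot': array([ 3.1414,  0.0015, -2.8497]), 'ft_force': array([-0.3957, -1.7867,  0.3747]), 'torque': array([-0.0201,  0.0083, -0.0302]), 'gripper_force': 0.0, 'opening': 0.060164516553588135}
```

View pics/m2.png

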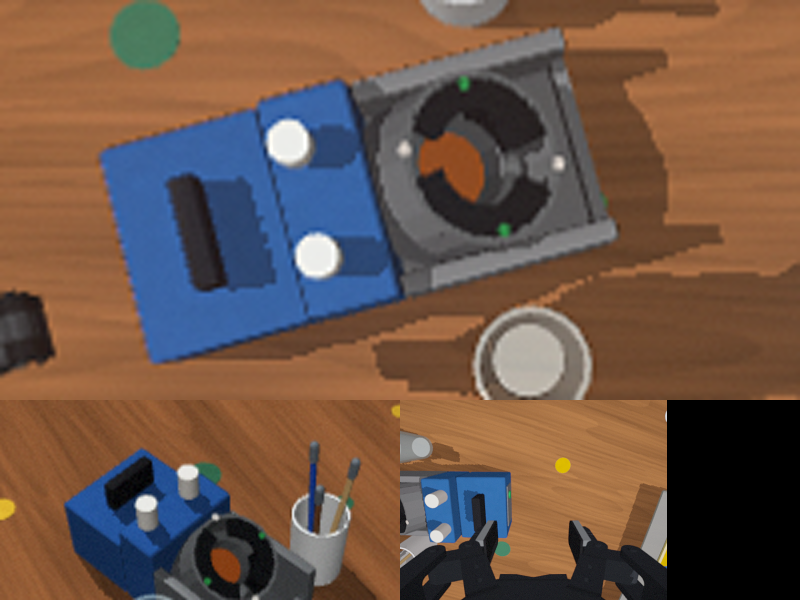

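Pump is flush and square against the unit's back in both views, tumbler and pot undisturbed. Next the cartridge.

```bash
python3 - <<'E'
from h import *
T=view("top")
t=lambda a:(np.array(a)+.5)/4-.5+[160,200]
L=np.array([[45,-60,85],[45,60,85]])/1e3
r=least_squares(lambda q:(proj(place([q[0],q[1],0,q[2]],L),T)-t([[101,155],[152,360]])).ravel(),[.48,.09,1.85])
u=np.array([.5283,-.0614]);d=R.from_euler("z",-1.8529).as_matrix()[:2,:2]@(r.x[:2]-u);print(r.x,"in unit",d,"dyaw",r.x[2]-1.8529)
for n in("side","top"):
    V=view(n)[1];print(n,"cam at",-V[:3,:3].T@V[:3,3])
togo(.573,-.318,.27,163.6)
E
```

```text
[0.4855 0.0883 1.8529] in unit [ 0.1557 -0.0005] dyaw -2.139154211877603e-05
side cam at [ 0.2334 -0.532   0.8015]
top cam at [ 0.4443 -0.0661  0.9843]
pos [0.422  0.1689 0.2544] rot [-179.9644    0.0217 -163.487 ] j [ 0.3811  0.03   -0.3354  1.2051 -0.0007  0.0929] t 11.575
tool shift mm [  -6.3 -509.7  -15.3] turn 32.9
```

Emit:
{"op": "step_arm", "data": {"jaw": [0.2,0.2,0.2,0.2,0.2], "translation": [[0,-60,-16],[0,-120,-16],[0,-180,-16],[0,-240,-16],[0,-300,-16]], "turn": [7,14,21,28,33]}}

```text
clock: 12.2
ee_pos: [0.5071, -0.1216, 0.2702]
ee_rot: [-3.141, 0.0, 2.849]
ft_force: [1.0, 0.6, 0.3]
opening: 0.0683
gripper_force: 0.0
```

Emit:
{"op": "step_arm", "data": {"jaw": [0.2,0.2,0.2,0.2,0.2], "translation": [[-34,-50,0],[-67,-100,0],[-100,-150,0],[-118,-178,0],[-118,-178,0]], "turn": [0,0,0,0,0]}}

```text
clock: 12.82
ee_pos: [0.5689, -0.3261, 0.2688]
ee_rot: [-3.141, -0.001, 2.849]
ft_force: [0.5, -0.0, 0.2]
opening: 0.0683
gripper_force: 0.0
```

```bash
python3 - <<'E'
from h import *
togo(.573,-.318,.27,163.6)
s=ctrl.read_state(); im=imaging.capture("wrist")[:,:,::-1].copy(); W=view("wrist",s)
cv2.imwrite("pics/w3raw.png",im)
q=[.573,-.318,.004,np.radians(-16.4)]
for P in place(q,np.array([[-28,-7,148],[28,-7,148],[28,7,148],[-28,7,148],[0,0,148]])/1e3):
    u=proj(P,W)[0];cv2.circle(im,tuple(int(v) for v in u),3,(0,0,255),1);print(u)
cv2.imwrite("pics/w3.png",im)
E
```

```text
pos [ 0.5689 -0.3261  0.2688] rot [-179.9805   -0.0767  163.2434] j [-0.5202  0.4144  0.1806  1.3382 -0.0006 -0.2278] t 12.825
tool shift mm [-1.6  9.  -1.2] turn -0.4
[282.2797 163.866 ]
[282.5316 239.582 ]
[301.5519 239.4799]
[302.3476 163.7688]
[292.1846 202.6866]
```

View pics/w3.png

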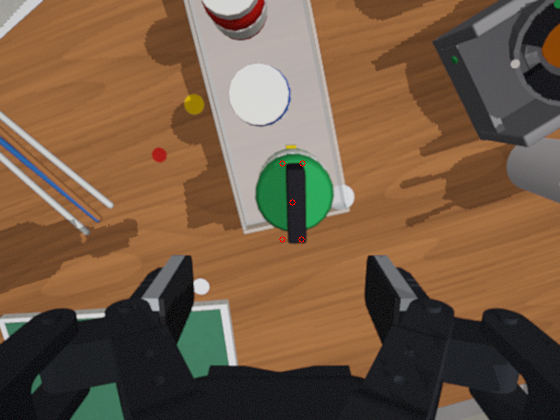

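Wrist view: bar from (296,163) to (297.5,242), i.e. 3 mm to the tool's +y of my estimate, turned ~1.4°; its 79 px length fits a top at z≈0.15.

Emit:
{"op": "step_arm", "data": {"jaw": [0.4,0.4,0.4,0.4,0.4], "translation": [[-2,12,20],[-2,12,70],[-2,12,120],[-2,12,147],[-2,12,149]], "turn": [-1.4,-1.4,-1.4,-1.4,-1.4], "force": 100}}

```text
clock: 13.5
ee_pos: [0.5729, -0.3098, 0.119]
ee_rot: [3.14, -0.005, 2.879]
ft_force: [0.3, 0.1, -0.2]
opening: 0.0512
gripper_force: 0.0
```

Emit:
{"op": "step_arm", "data": {"jaw": [1,1,1,1,1], "translation": [[0,0,0],[0,0,0],[0,0,0],[0,0,0],[0,0,0]], "turn": [0,0,0,0,0]}}

```text
clock: 14.12
ee_pos: [0.5762, -0.3125, 0.1232]
ee_rot: [-3.14, 0.003, 2.878]
ft_force: [-0.1, -1.5, 6.6]
opening: 0.0124
gripper_force: 98.8
```

Emit:
{"op": "step_arm", "data": {"jaw": [1,1,1,1,1], "translation": [[0,0,-20],[0,0,-70],[0,0,-130],[0,0,-180],[0,0,-200]], "turn": [0,0,0,0,0]}}

```text
clock: 14.75
ee_pos: [0.5761, -0.3117, 0.3252]
ee_rot: [-3.141, 0.005, 2.879]
ft_force: [0.3, 0.3, -3.6]
opening: 0.0121
gripper_force: 98.0
```

```bash
python3 - <<'E'
from h import *
s=ctrl.read_state();print(s)
for n in("side","top","wrist"): cv2.imwrite(f"pics/{n}4.png",imaging.capture(n)[:,:,::-1])
E
```

```text
{'clock': 14.75, 'joints': array([-0.4962,  0.4066,  0.2953,  1.4545,  0.0006, -0.2331]), 'joint_vel': array([-0.0001,  0.0347,  0.3222,  0.3349,  0.0003,  0.002 ]), 'tau': array([ -0.0027, -63.5601,  35.5755,  -0.1254,   0.0022,   0.    ]), 'ee_pos': array([ 0.5761, -0.3117,  0.3252]), 'ee_rot': array([-3.141 ,  0.005 ,  2.8785]), 'ft_force': array([ 0.3094,  0.2762, -3.5641]), 'torque': array([-0.0312, -0.0229, -0.0142]), 'gripper_force': 97.98397779464722, 'opening': 0.01212716152040711}
```

```bash
python3 - <<'E'
from h import *
a=cv2.imread("pics/side0.png");b=cv2.imread("pics/side4.png");c=cv2.imread("pics/side1.png")
for p in [(15,150),(40,200),(20,230),(10,260),(30,330),(60,350)]:
    print(p,[i[p[1]-2:p[1]+3,p[0]-2:p[0]+3].mean((0,1)).round() for i in(a,c,b)])
S=view("side")
for px in [(35,196),(60,235),(3,110)]:
  for z in (0,.4): print(px,z,least_squares(lambda p:(proj([[p[0],p[1],z]],S)-px).ravel(),[.1,.2]).x)
E
```

```text
(15, 150) [array([18., 25., 25.]), array([ 47.,  82., 133.]), array([ 53.,  92., 148.])]
(40, 200) [array([17., 26., 24.]), array([ 49.,  86., 139.]), array([ 56.,  97., 155.])]
(20, 230) [array([17., 25., 24.]), array([ 46.,  79., 128.]), array([ 52.,  89., 142.])]
(10, 260) [array([17., 25., 23.]), array([ 43.,  72., 119.]), array([ 48.,  82., 132.])]
(30, 330) [array([16., 24., 23.]), array([16., 25., 23.]), array([20., 30., 27.])]
(60, 350) [array([50., 60., 56.]), array([52., 61., 56.]), array([58., 69., 65.])]
(35, 196) 0 [0.1309 0.3594]
(35, 196) 0.4 [ 0.1821 -0.0855]
(60, 235) 0 [0.15   0.2108]
(60, 235) 0.4 [ 0.1916 -0.1599]
(3, 110) 0 [0.1333 0.745 ]
(3, 110) 0.4 [0.1833 0.1077]
```

Emit:
{"op": "step_arm", "data": {"jaw": [1,1,1,1,1], "translation": [[35,44,-18],[70,88,-36],[105,131,-54],[140,175,-72],[175,218,-90]], "turn": [0,0,0,0,0]}}

```text
clock: 15.52
ee_pos: [0.4612, -0.0537, 0.4096]
ee_rot: [3.141, -0.003, 2.878]
ft_force: [1.1, 0.0, -2.0]
opening: 0.0127
gripper_force: 98.9
```

Emit:
{"op": "step_arm", "data": {"jaw": [1,1,1,1,1], "translation": [[35,44,-18],[70,88,-36],[105,131,-54],[140,175,-72],[175,218,-90]], "turn": [0,0,0,0,0]}}

```text
clock: 16.15
ee_pos: [0.3493, 0.202, 0.4999]
ee_rot: [-3.14, -0.002, 2.878]
ft_force: [1.7, 1.1, -2.6]
opening: 0.0125
gripper_force: 99.0
```

```bash
python3 - <<'E'
from h import *
togo(-.1,.36,.6,164.9)
E
```

```text
pos [0.3493 0.202  0.4999] rot [-179.9132   -0.1057  164.9157] j [ 0.5242 -0.0257  0.1671  1.7659  0.0002  0.7875] t 16.15
tool shift mm [475.1  35.5 -99.2] turn 0.0
```

Emit:
{"op": "step_arm", "data": {"jaw": [1,1,1,1,1], "translation": [[58,15,-15],[116,30,-30],[174,45,-45],[232,55,-60],[290,55,-75]], "turn": [0,0,0,0,0]}}

```text
clock: 16.77
ee_pos: [0.083, 0.33, 0.5747]
ee_rot: [-3.139, -0.0, 2.878]
ft_force: [0.2, 1.8, -2.5]
opening: 0.0125
gripper_force: 99.1
```

Emit:
{"op": "step_arm", "data": {"jaw": [1,1,1,1,1], "translation": [[55,0,-10],[110,0,-20],[165,-10,-25],[185,-20,-25],[185,-20,-25]], "turn": [0,0,0,0,0]}}

```text
clock: 17.4
ee_pos: [-0.1004, 0.358, 0.5995]
ee_rot: [-3.139, 0.001, 2.882]
ft_force: [0.4, -0.7, -1.9]
opening: 0.0126
gripper_force: 99.0
```

```bash
python3 - <<'E'
from h import *
togo(-.1,.36,.7,164.9)
E
```

```text
pos [-0.1004  0.358   0.5995] rot [-179.836     0.0799  165.1397] j [1.8441 0.016  0.4615 2.0195 0.0003 2.1035] t 17.4
tool shift mm [  -0.     1.8 -100.5] turn 0.2
```

Emit:
{"op": "step_arm", "data": {"jaw": [1,1,1,1,1], "translation": [[0,0,-40],[0,0,-80],[0,0,-120],[0,0,-150],[0,0,-150]], "turn": [0,0,0,0,0]}}

```text
clock: 18.02
ee_pos: [-0.0976, 0.3539, 0.6662]
ee_rot: [3.092, -0.029, 2.879]
ft_force: [-0.8, -0.9, -3.1]
opening: 0.0125
gripper_force: 98.9
```

```bash
python3 - <<'E'
from h import *
togo(-.1,.36,.7,164.9)
E
```

```text
pos [-0.0976  0.3539  0.6662] rot [177.1311  -1.6867 164.9348] j [ 1.8398  0.064   0.7079  2.1567 -0.0001  2.1035] t 18.025
tool shift mm [  5.    7.  -33.4] turn 0.0
```

Emit:
{"op": "step_arm", "data": {"jaw": [1,1,1,1,1], "translation": [[0,0,-40],[0,0,-80],[0,0,-120],[0,0,-150],[0,0,-150]], "turn": [0,0,0,0,0]}}

```text
clock: 18.65
ee_pos: [-0.0953, 0.3447, 0.6871]
ee_rot: [3.04, -0.06, 2.882]
ft_force: [0.7, 0.4, -2.7]
opening: 0.0123
gripper_force: 98.9
```

```bash
cat >> h.py <<'E'
Ux=np.array([np.cos(1.8529),np.sin(1.8529),0]);Uy=np.array([-Ux[1],Ux[0],0]);UP=np.array([0,0,1.])
Sz=np.cos(np.pi/6)*UP-.5*Ux; Sx=np.cos(np.pi/6)*Ux+.5*UP; Sy=Uy  # socket axes
def tilt():
    s=ctrl.read_state();M=R.from_euler("xyz",s["ee_rot"]).as_matrix();z=M[:,2]
    print("tilt deg",np.degrees(np.arccos(-z[2])),"az",np.degrees(np.arctan2(z[1],z[0])),"err to socket",np.degrees(np.arccos(-z@Sz)),
      "bar angle in socket",np.degrees(np.arctan2(M[:,0]@Sy,M[:,0]@Sx)),"pos",s["ee_pos"],"j",s["joints"],"t",s["clock"],"F",s["ft_force"])
    return M,s
E
python3 -c "
from h import *
tilt()"
```

```text
tilt deg 6.732845654260437 az 105.4502388127857 err to socket 23.267812880118576 bar angle in socket 60.90820346947484 pos [-0.0953  0.3447  0.6871] j [ 1.8407  0.0315  0.7351  2.1569 -0.      2.1037] t 18.65 F [ 0.6568  0.3651 -2.6931]
```

Emit:
{"op": "step_arm", "data": {"jaw": [1,1,1,1,1], "translation": [[0,0,-62],[0,0,-125],[0,0,-187],[0,0,-250],[0,0,-310]], "turn": [0,0,0,0,0]}}

```text
clock: 19.27
ee_pos: [-0.0905, 0.3271, 0.7077]
ee_rot: [2.989, -0.089, 2.885]
ft_force: [-0.4, -0.4, -2.5]
opening: 0.0126
gripper_force: 99.0
```

```bash
python3 -c "
from h import *
tilt()"
```

```text
tilt deg 10.122705029375746 az 105.45843902043369 err to socket 19.878415680099963 bar angle in socket 60.34013690144883 pos [-0.0905  0.3271  0.7077] j [ 1.8406 -0.0158  0.747   2.1569  0.      2.1037] t 19.275 F [-0.3711 -0.3611 -2.5325]
```

Emit:
{"op": "step_arm", "data": {"jaw": [1,1], "translation": [[0,0,-62],[0,0,-125]], "turn": [0,0]}}

```text
clock: 19.52
ee_pos: [-0.0868, 0.3139, 0.7288]
ee_rot: [2.936, -0.12, 2.891]
ft_force: [-0.6, -1.0, -1.3]
opening: 0.0125
gripper_force: 99.0
```

```bash
python3 -c "
from h import *
tilt()"
```

```text
tilt deg 13.638654863235212 az 105.45981656212062 err to socket 16.363152809292888 bar angle in socket 59.8581738527816 pos [-0.0868  0.3139  0.7288] j [ 1.8406 -0.0516  0.7733  2.1577  0.      2.1037] t 19.525 F [-0.6113 -0.9503 -1.3492]
```

Emit:
{"op": "step_arm", "data": {"jaw": [1,1], "translation": [[0,0,-62],[0,0,-125]], "turn": [0,0]}}

```text
clock: 19.77
ee_pos: [-0.0827, 0.2991, 0.7474]
ee_rot: [2.886, -0.148, 2.898]
ft_force: [0.4, -0.3, -2.8]
opening: 0.0126
gripper_force: 98.9
```

Emit:
{"op": "step_arm", "data": {"jaw": [1,1], "translation": [[0,0,-62],[0,0,-125]], "turn": [0,0]}}

```text
clock: 20.02
ee_pos: [-0.0781, 0.2823, 0.7651]
ee_rot: [2.837, -0.175, 2.905]
ft_force: [0.3, 0.9, -3.4]
opening: 0.0125
gripper_force: 98.9
```

Emit:
{"op": "step_arm", "data": {"jaw": [1,1], "translation": [[0,0,-62],[0,0,-125]], "turn": [0,0]}}

```text
clock: 20.27
ee_pos: [-0.0728, 0.2633, 0.7821]
ee_rot: [2.787, -0.202, 2.915]
ft_force: [1.8, 0.2, -2.8]
opening: 0.0123
gripper_force: 98.9
```

Emit:
{"op": "step_arm", "data": {"jaw": [1,1], "translation": [[0,0,-62],[0,0,-125]], "turn": [0,0]}}

```text
clock: 20.52
ee_pos: [-0.067, 0.2423, 0.7981]
ee_rot: [2.736, -0.228, 2.926]
ft_force: [0.6, 0.1, -2.8]
opening: 0.0122
gripper_force: 98.9
```

```bash
python3 -c "
from h import *
tilt()"
```

```text
tilt deg 26.47798839316486 az 105.45786354472854 err to socket 3.537737663307272 bar angle in socket 58.8996851793303 pos [-0.067   0.2423  0.7981] j [ 1.8406 -0.2109  0.838   2.1576 -0.      2.1037] t 20.525 F [ 0.573   0.0618 -2.7645]
```

Emit:
{"op": "step_arm", "data": {"jaw": [1,1], "translation": [[0,0,-62],[0,0,-125]], "turn": [0,0]}}

```text
clock: 20.78
ee_pos: [-0.0607, 0.2195, 0.813]
ee_rot: [2.685, -0.254, 2.938]
ft_force: [-0.1, 0.3, -1.8]
opening: 0.0129
gripper_force: 98.9
```

```bash
cat >> h.py <<'E'
def sock(d=.0,off=(0,0,0)):
    "tool shift/turn to bring bar to socket entry, cartridge origin at socket z=d"
    M,s=tilt();mouth=np.array([.5283,-.0614,.105])
    tz=M[:,2]; k=.1166 # TCP height above cartridge origin
    o=mouth+Sz*d; tcp=o-tz*k   # along the tool axis
    b=np.degrees(np.arctan2(M[:,0]@Sy,M[:,0]@Sx))
    print("target tcp",tcp,"tool shift",(M.T@(tcp-s["ee_pos"])*1e3).round(1),"turn to 165:",round((b-165+180)%360-180,1),"to -15:",round((b+15+180)%360-180,1))
    # in socket frame
    p=s["ee_pos"]+tz*k-mouth; print("origin in socket",np.array([p@Sx,p@Sy,p@Sz])*1e3)
E
python3 -c "
from h import *
sock(.03)"
```

```text
tilt deg 29.70044917630906 az 105.45750827965466 err to socket 0.4616855972353532 bar angle in socket 58.85585099211799 pos [-0.0607  0.2195  0.813 ] j [ 1.8406 -0.2559  0.8494  2.1577  0.      2.1037] t 20.775 F [-0.0588  0.3495 -1.8331]
target tcp [ 0.5479 -0.1315  0.2323] tool shift [-791.7 -371.8  256.4] turn to 165: -106.1 to -15: 73.9
origin in socket [729.0254 486.8075 279.6387]
```

```bash
sed -i 's/k=.1166/k=.1192/' h.py; python3 -c "
from h import *
M,s=tilt();p=s['ee_pos']
for w in [(.1,.42,.60),(.42,.2,.5),(.56,-.13,.42)]:
    w=np.array(w);print((M.T@(w-p)*1e3).round(),np.linalg.norm(w-p));p=w"
```

```text
tilt deg 29.70044917630906 az 105.45750827965466 err to socket 0.4616855972353532 bar angle in socket 58.85585099211799 pos [-0.0607  0.2195  0.813 ] j [ 1.8406 -0.2559  0.8494  2.1577  0.      2.1037] t 20.775 F [-0.0588  0.3495 -1.8331]
[-167.  127.  260.] 0.33373196653812476
[-372. -138.  -60.] 0.40099875311526834
[-217. -276. -107.] 0.3672873534441392
```

Emit:
{"op": "step_arm", "data": {"jaw": [1,1,1,1,1], "translation": [[-10,25,40],[-40,60,80],[-70,90,125],[-100,110,170],[-130,125,215]], "turn": [0,0,0,0,0]}}

```text
clock: 21.4
ee_pos: [0.0719, 0.4059, 0.6428]
ee_rot: [2.69, -0.252, 2.935]
ft_force: [-0.4, -0.2, -1.1]
opening: 0.0123
gripper_force: 99.0
```

```bash
python3 -c "
from h import *
M,s=tilt();p=s['ee_pos']
for w in [(.1,.42,.60),(.42,.2,.5),(.56,-.13,.42)]:
    w=np.array(w);print((M.T@(w-p)*1e3).round(),np.linalg.norm(w-p));p=w"
```

```text
tilt deg 29.40463742057926 az 105.37106451398546 err to socket 0.7131295392251084 bar angle in socket 58.763874578457376 pos [0.0719 0.4059 0.6428] j [ 1.1385 -0.2661  0.2018  1.6318  0.322   1.4704] t 21.4 F [-0.4241 -0.1915 -1.0519]
[-34.   2.  40.] 0.05307901287171703
[-372. -138.  -59.] 0.40099875311526834
[-218. -276. -105.] 0.3672873534441392
```

Emit:
{"op": "step_arm", "data": {"jaw": [1,1,1,1,1], "translation": [[-48,-5,20],[-98,-15,25],[-150,-28,20],[-200,-42,12],[-250,-60,5]], "turn": [10,20,30,40,50]}}

```text
clock: 22.02
ee_pos: [0.2907, 0.3054, 0.5519]
ee_rot: [3.052, -0.506, 2.023]
ft_force: [0.3, 2.0, -2.8]
opening: 0.0123
gripper_force: 99.0
```

```bash
python3 -c "
from h import *
M,s=tilt();p=s['ee_pos']
for w in [(.42,.2,.5),(.56,-.13,.40)]:
    w=np.array(w);print((M.T@(w-p)*1e3).round(),np.linalg.norm(w-p));p=w"
```

```text
tilt deg 29.418393996384015 az 105.39166730219877 err to socket 0.6960709513448309 bar angle in socket 8.517561683779567 pos [0.2907 0.3054 0.5519] j [ 0.419  -0.1133  0.1083  1.7081  0.5071  1.5827] t 22.025 F [ 0.2774  2.0059 -2.7692]
[-157.   72.  -22.] 0.17470217071263958
[-362.  -10.  -87.] 0.3721558813185679
```

Emit:
{"op": "step_arm", "data": {"jaw": [1,1,1,1,1], "translation": [[-50,20,-7],[-100,40,-14],[-150,60,-21],[-205,62,-33],[-260,62,-46]], "turn": [6,12,18,23.5,23.5]}}

```text
clock: 22.65
ee_pos: [0.4534, 0.104, 0.4704]
ee_rot: [-3.005, -0.496, 1.561]
ft_force: [0.4, 1.3, -2.6]
opening: 0.0122
gripper_force: 99.1
```

```bash
python3 -c "
from h import *
sock(.06)"
```

```text
tilt deg 29.414583568147794 az 105.52482130656601 err to socket 0.6654576509058422 bar angle in socket -14.680725130954162 pos [0.4534 0.104  0.4704] j [-0.1053  0.1712  0.2064  1.8103  0.4744  1.3915] t 22.65 F [ 0.3616  1.3078 -2.6418]
target tcp [ 0.5523 -0.1466  0.2608] tool shift [-319.3  109.5   50.9] turn to 165: -179.7 to -15: 0.3
origin in socket [337.1399  25.2497 107.3402]
```

Emit:
{"op": "step_arm", "data": {"jaw": [1,1,1,1,1], "translation": [[-55,19,0],[-110,38,0],[-165,57,0],[-220,76,0],[-270,93,0]], "turn": [0.3,0.3,0.3,0.3,0.3]}}

```text
clock: 23.28
ee_pos: [0.5429, -0.1283, 0.3298]
ee_rot: [-3.002, -0.496, 1.555]
ft_force: [0.9, -0.2, -2.2]
opening: 0.0122
gripper_force: 99.0
```

Emit:
{"op": "step_arm", "data": {"jaw": [1,1,1], "translation": [[-40,13,10],[-48,16,40],[-48,16,45]], "turn": [0,0,0]}}

```text
clock: 23.65
ee_pos: [0.5507, -0.1462, 0.2651]
ee_rot: [-2.998, -0.498, 1.553]
ft_force: [-0.4, -0.2, -2.4]
opening: 0.0126
gripper_force: 98.9
```

```bash
python3 -c "
from h import *
sock(.06)
for n in('side','top','wrist'): cv2.imwrite(f'pics/{n}5.png',imaging.capture(n)[:,:,::-1])
"
```

```text
tilt deg 29.590989347363347 az 105.80864848614475 err to socket 0.44536891529661893 bar angle in socket -15.054917203272215 pos [ 0.5507 -0.1462  0.2651] j [-0.4715  0.5481  0.2614  1.6526  0.3706  1.0109] t 23.65 F [-0.4401 -0.1586 -2.3563]
target tcp [ 0.5527 -0.1468  0.2606] tool shift [-2.6  2.5  3.3] turn to 165: 179.9 to -15: -0.1
origin in socket [ 3.2369  1.7855 63.3101]
```

```bash
python3 - <<'E'
from h import *
s=ctrl.read_state();M=R.from_euler("xyz",s["ee_rot"]).as_matrix()
mouth=np.array([.5283,-.0614,.105]);O=s["ee_pos"]+M[:,2]*.1192
th=np.linspace(0,2*np.pi,60)
def ring(c,ax,ay,r):return c+r*(np.outer(np.cos(th),ax)+np.outer(np.sin(th),ay))
rings=[(ring(mouth,Sx,Sy,.047),(0,255,255)),(ring(mouth,Sx,Sy,.026),(0,255,255)),(ring(O,M[:,0],M[:,1],.020),(255,0,255)),(ring(O-M[:,2]*.053,M[:,0],M[:,1],.033),(0,0,255)),(ring(O-M[:,2]*.112,M[:,0],M[:,1],.033),(0,0,255))]
def crop(n,x,y,w,h,k):
    im=cv2.imread(f"pics/{n}5.png");cv=view(n,s)
    c=cv2.resize(im[y:y+h,x:x+w],(w*k,h*k),interpolation=cv2.INTER_CUBIC)
    for P,col in rings:
        u=((proj(P,cv)-[x,y]+.5)*k-.5).round().astype(int);cv2.polylines(c,[u],True,col,1,cv2.LINE_AA)
    return c
o=np.zeros((600,800,3),np.uint8)
a=crop("side",200,140,133,100,3);b=crop("top",230,190,133,100,3);w=crop("wrist",80,0,400,300,1)
o[:300,:399]=a;o[:300,400:799]=b;o[300:,:400]=w
w2=crop("wrist",180,60,200,150,2);o[300:,400:]=w2
cv2.imwrite("pics/m3.png",o)
E
```

```text
(no output)
```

View pics/m3.png

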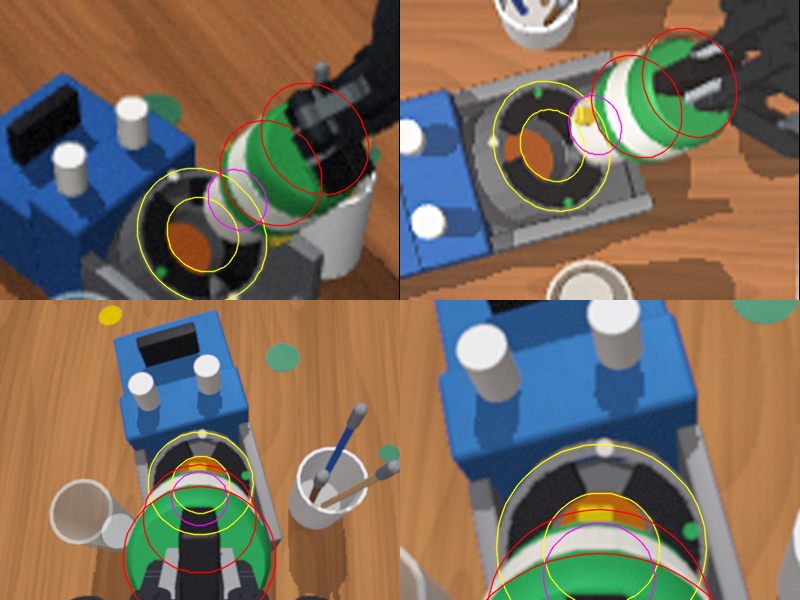

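Composite: predicted socket ring (yellow) fits the socket in side, top and wrist views, and predicted cartridge outlines (magenta/red) fit the held cartridge to about 1 px (2 mm). Lug in line with the slot. Descend.

Emit:
{"op": "step_arm", "data": {"jaw": [1,1,1,1,1], "translation": [[-3,2.5,20],[-3,2.5,45],[-3,2.5,62],[-3,2.5,66],[-3,2.5,69]], "turn": [0,0,0,0,0]}}

```text
clock: 24.42
ee_pos: [0.5457, -0.1163, 0.2074]
ee_rot: [-3.005, -0.495, 1.557]
ft_force: [-0.6, 0.1, -2.0]
opening: 0.0128
gripper_force: 99.1
```

```bash
python3 -c "
from h import *
sock(-.02)"
```

```text
tilt deg 29.357622779101433 az 105.29353032220462 err to socket 0.7733765836063562 bar angle in socket -14.882517032519267 pos [ 0.5457 -0.1163  0.2074] j [-0.4341  0.5253  0.097   1.4906  0.384   1.0479] t 24.425 F [-0.5678  0.0664 -2.0194]
target tcp [ 0.5409 -0.1082  0.1916] tool shift [-0.4 -2.4 18.2] turn to 165: -179.9 to -15: 0.1
origin in socket [-0.0472 -2.2862 -1.7319]
```

Emit:
{"op": "step_arm", "data": {"jaw": [1,1,1,1,1], "translation": [[0,-2,0],[0,-2,4],[0,-2,8],[0,-2,12],[0,-2,12]], "turn": [0,0,0,0,0]}}

```text
clock: 25.05
ee_pos: [0.5417, -0.1101, 0.1956]
ee_rot: [-3.003, -0.497, 1.555]
ft_force: [2.8, 2.4, -3.7]
opening: 0.0125
gripper_force: 98.8
```

```bash
python3 -c "
from h import *
sock(-.03)"
```

```text
tilt deg 29.482925017515473 az 105.38138166062662 err to socket 0.6464051963505917 bar angle in socket -14.924837947088957 pos [ 0.5417 -0.1101  0.1956] j [-0.4285  0.521   0.0621  1.46    0.387   1.0536] t 25.05 F [ 2.821   2.3881 -3.7091]
target tcp [ 0.5397 -0.1036  0.1828] tool shift [-0.4 -0.1 14.6] turn to 165: -179.9 to -15: 0.1
origin in socket [  0.4696  -0.1094 -15.422 ]
```

Emit:
{"op": "step_arm", "data": {"jaw": [1,1,1,1,1], "translation": [[0,1.5,0],[0,1.5,4],[0,1.5,8],[0,1.5,12],[0,1.5,12]], "turn": [0,0,0,0,0]}}

```text
clock: 25.68
ee_pos: [0.5411, -0.1045, 0.1848]
ee_rot: [-3.002, -0.497, 1.555]
ft_force: [0.4, 0.9, -2.2]
opening: 0.012
gripper_force: 99.0
```

```bash
python3 -c "
from h import *
sock(-.04);F=ctrl.read_state()['ft_force']+[0,0,2.4];print('F socket',F@Sx,F@Sy,F@Sz)"
```

```text
tilt deg 29.474470678445133 az 105.52726650029 err to socket 0.6129608617163316 bar angle in socket -14.950250616303178 pos [ 0.5411 -0.1045  0.1848] j [-0.4204  0.5218  0.0383  1.4332  0.3888  1.0619] t 25.675 F [ 0.3716  0.8811 -2.2432]
target tcp [ 0.5384 -0.0987  0.1741] tool shift [-0.  -1.  12.4] turn to 165: -180.0 to -15: 0.0
origin in socket [ -0.1015  -0.9048 -27.6066]
F socket 0.7216793612788197 -0.6021718024586225 -0.23565291100075994
```

Emit:
{"op": "step_arm", "data": {"jaw": [1,1,1,1,1], "translation": [[0,0,3],[0,0,6],[0,0,9],[0,0,12],[0,0,12]], "turn": [0,0,0,0,0]}}

```text
clock: 26.3
ee_pos: [0.5398, -0.0991, 0.1748]
ee_rot: [-3.003, -0.496, 1.555]
ft_force: [1.5, 0.4, -0.3]
opening: 0.0124
gripper_force: 99.4
```

```bash
python3 -c "
from h import *
sock(-.052);F=ctrl.read_state()['ft_force']+[0,0,2.4];print('F socket',F@Sx,F@Sy,F@Sz)"
```

```text
tilt deg 29.439364933501746 az 105.44873252813872 err to socket 0.6631833210963491 bar angle in socket -14.943979031876701 pos [ 0.5398 -0.0991  0.1748] j [-0.4135  0.5203  0.0129  1.4055  0.3911  1.0692] t 26.3 F [ 1.4744  0.3617 -0.3306]
target tcp [ 0.5367 -0.0929  0.1638] tool shift [ 0.2 -1.4 12.9] turn to 165: -179.9 to -15: 0.1
origin in socket [ -0.4137  -1.2713 -39.077 ]
F socket 0.9800471607688892 -1.516832106800066 1.8236796347536237
```

Emit:
{"op": "step_arm", "data": {"jaw": [1,1,1,1,1], "translation": [[0,0,4],[0,0,8],[0,0,12],[0,0,15],[0,0,15]], "turn": [0,0,0,0,0]}}

```text
clock: 26.92
ee_pos: [0.5381, -0.0926, 0.1628]
ee_rot: [-3.004, -0.495, 1.556]
ft_force: [-0.2, -4.8, 9.3]
opening: 0.0125
gripper_force: 100.9
```

```bash
python3 -c "
from h import *
sock(-.053);F=ctrl.read_state()['ft_force']+[0,0,2.4];print('F socket',F@Sx,F@Sy,F@Sz)"
```

```text
tilt deg 29.364904616694464 az 105.31388483368069 err to socket 0.7617549321367681 bar angle in socket -14.939970512134735 pos [ 0.5381 -0.0926  0.1628] j [-0.4051  0.5184 -0.0177  1.3718  0.3937  1.0784] t 26.925 F [-0.1942 -4.7779  9.2969]
target tcp [ 0.5364 -0.0923  0.163 ] tool shift [ 0.3 -1.8  0.2] turn to 165: -179.9 to -15: 0.1
origin in socket [ -0.7371  -1.6237 -52.7486]
F socket 1.921028039504312 1.5165870989173835 12.397297031712384
```

Emit:
{"op": "step_arm", "data": {"jaw": [1,1,1,1,1], "translation": [[0,0,1.5],[0,0,1.5],[0,0,1.5],[0,0,1.5],[0,0,1.5]], "turn": [3,11,20,29,38]}}

```text
clock: 27.55
ee_pos: [0.5388, -0.0929, 0.1623]
ee_rot: [-2.725, -0.303, 0.858]
ft_force: [0.6, -7.7, 14.9]
opening: 0.0124
gripper_force: 101.7
```

```bash
python3 -c "
from h import *
sock(-.053);s=ctrl.read_state();F=s['ft_force']+[0,0,2.4];print('F socket',F@Sx,F@Sy,F@Sz,'torque z',s['torque']@Sz)"
```

```text
tilt deg 29.224138075996844 az 105.12824562764398 err to socket 0.9292565283093979 bar angle in socket -53.18007153642818 pos [ 0.5388 -0.0929  0.1623] j [-0.4048  0.5175 -0.019   1.3682  0.3931  1.7474] t 27.55 F [ 0.5683 -7.6896 14.8623]
target tcp [ 0.5361 -0.0921  0.1631] tool shift [-0.9 -2.8  0.1] turn to 165: 141.8 to -15: -38.2
origin in socket [ -1.7268  -2.3871 -52.9022]
F socket 2.097986216304787 1.5947929289632437 18.721516284274912 torque z 0.19770537668993984
```

Emit:
{"op": "step_arm", "data": {"jaw": [1,1,1,1,1], "translation": [[0,0,0],[0,0,0],[0,0,0],[0,0,0],[0,0,0]], "turn": [9,18,27,36,37.5]}}

```text
clock: 28.18
ee_pos: [0.5389, -0.0939, 0.1619]
ee_rot: [-2.633, -0.003, 0.271]
ft_force: [0.2, -10.8, 13.2]
opening: 0.0124
gripper_force: 101.9
```

```bash
python3 -c "
from h import *
sock(-.053);s=ctrl.read_state();F=s['ft_force']+[0,0,2.4];print('F socket',F@Sx,F@Sy,F@Sz,'torque z',s['torque']@Sz)"
```

```text
tilt deg 29.11280140449943 az 105.20342056101816 err to socket 1.005627472674367 bar angle in socket -90.48766506025801 pos [ 0.5389 -0.0939  0.1619] j [-0.4052  0.5177 -0.0187  1.3675  0.3911  2.3985] t 28.175 F [  0.2118 -10.751   13.2236]
target tcp [ 0.5361 -0.0919  0.1632] tool shift [-2.1 -2.9  0.1] turn to 165: 104.5 to -15: -75.5
origin in socket [ -2.9252  -2.0795 -52.8026]
F socket -1.1818688177388292 2.789426801036984 18.722976314157073 torque z 0.1786545245129959
```

Emit:
{"op": "step_arm", "data": {"jaw": [1,1,1,1,1], "translation": [[0,0,-2],[0,0,-4],[0,0,-6],[0,0,-8],[0,0,-9]], "turn": [0,0,0,0,0]}}

```text
clock: 28.8
ee_pos: [0.5393, -0.0969, 0.1681]
ee_rot: [-2.631, -0.002, 0.273]
ft_force: [1.9, -5.7, 1.5]
opening: 0.0126
gripper_force: 99.9
```

```bash
python3 -c "
from h import *
sock(-.045);s=ctrl.read_state();F=s['ft_force']+[0,0,2.4];print('F socket',F@Sx,F@Sy,F@Sz,'torque z',s['torque']@Sz)"
```

```text
tilt deg 29.261618870043733 az 105.41408664294278 err to socket 0.8260832438539001 bar angle in socket -90.41913449989391 pos [ 0.5393 -0.0969  0.1681] j [-0.4097  0.5198 -0.0021  1.3871  0.3903  2.3914] t 28.8 F [ 1.8874 -5.6875  1.5487]
target tcp [ 0.5375 -0.096   0.17  ] tool shift [-1.5 -2.2 -0.9] turn to 165: 104.6 to -15: -75.4
origin in socket [ -2.187   -1.4688 -45.9027]
F socket -3.2115174589964446 -0.22956177762916297 6.413716292909353 torque z 0.02915302229400948
```

Emit:
{"op": "step_arm", "data": {"jaw": [1,1,1], "translation": [[0,0,-1],[0,0,-2],[0,0,-2]], "turn": [0,0,0]}}

```text
clock: 29.18
ee_pos: [0.5393, -0.0972, 0.1691]
ee_rot: [-2.629, -0.001, 0.273]
ft_force: [4.4, -3.8, -5.5]
opening: 0.0129
gripper_force: 99.0
```

```bash
python3 -c "
from h import *
sock(-.045);s=ctrl.read_state();F=s['ft_force']+[0,0,2.4];print('F socket',F@Sx,F@Sy,F@Sz,'torque z',s['torque']@Sz)"
```

```text
tilt deg 29.3456164828869 az 105.50109196821718 err to socket 0.7319081020916062 bar angle in socket -90.42964088373847 pos [ 0.5393 -0.0972  0.1691] j [-0.4103  0.5209  0.0011  1.3912  0.3907  2.3903] t 29.175 F [ 4.3741 -3.7655 -5.492 ]
target tcp [ 0.5376 -0.0961  0.1699] tool shift [-1.3 -1.7  0. ] turn to 165: 104.6 to -15: -75.4
origin in socket [ -1.7435  -1.3154 -44.9326]
F socket -5.732629337689046 -3.1530032284657414 -0.2606171239274464 torque z -0.012717940616578216
```

Emit:
{"op": "step_arm", "data": {"jaw": [0.7,0.6,0.5,0.5,0.5], "translation": [[0,0,0],[0,0,0],[0,0,0],[0,0,-15],[0,0,-60]], "turn": [0,0,0,0,0]}}

```text
clock: 29.8
ee_pos: [0.5458, -0.1243, 0.2222]
ee_rot: [-2.625, 0.001, 0.274]
ft_force: [0.7, 1.0, 0.1]
opening: 0.0429
gripper_force: 0.0
```

Emit:
{"op": "step_arm", "data": {"jaw": [0.5,0.5,0.5,0.5,0.5], "translation": [[0,0,-50],[0,0,-100],[0,0,-150],[0,0,-150],[0,0,-150]], "turn": [0,0,0,0,0]}}

```text
clock: 30.42
ee_pos: [0.5666, -0.1963, 0.3528]
ee_rot: [-2.628, -0.002, 0.272]
ft_force: [0.1, -0.3, 0.1]
opening: 0.0426
gripper_force: 0.0
```

```bash
python3 - <<'E'
from h import *
s=ctrl.read_state();print(s["clock"],s["ee_pos"],s["ft_force"],s["joint_vel"])
ims={n:imaging.capture(n) for n in("side","top")}
# model check: predicted green-body / bar centroids for a locked cartridge, vs segmented
m=np.array([.5283,-.0614,.105])
th=np.linspace(0,2*np.pi,40)
for n,im in ims.items():
    cv2.imwrite(f"pics/{n}6.png",im[:,:,::-1]);cv=view(n)
    hsv=cv2.cvtColor(im,cv2.COLOR_RGB2HSV)
    def sil(zs,r): return np.concatenate([m+Sz*z+r*(np.outer(np.cos(th),Sx)+np.outer(np.sin(th),Sy)) for z in zs])
    for d in (-.053,-.045):
        c=cv2.convexHull(proj(sil([d+.053,d+.112],.033),cv).astype(np.float32))
        print(n,d,"pred hull bbox",c.min((0,1)),c.max((0,1)))
    g=((hsv[...,0]>50)&(hsv[...,0]<75)&(hsv[...,1]>150)&(hsv[...,2]>40)).astype(np.uint8)
    k,l,st,ce=cv2.connectedComponentsWithStats(g)
    for i in range(1,k):
        if st[i,4]>60: print(" green",st[i],ce[i])
    B=[m+Sz*(-.045+.148)+a*Sy*.028 +b*Sx*.007 for a in(-1,1) for b in(-1,1)]
    print(" bar pred",proj(np.array(B),cv).round(1).tolist())
    x0,y0=proj(np.array(B),cv).mean(0).astype(int)
    dk=(im.max(2)<45).astype(np.uint8)[y0-25:y0+25,x0-25:x0+25];ys,xs=np.nonzero(dk);
    k,l,st,ce=cv2.connectedComponentsWithStats(dk)
    i=l[25,25]; ys,xs=np.nonzero(l==i) ; r=cv2.minAreaRect(np.stack([xs,ys],1).astype(np.float32)); print(" bar seen",i,r[0][0]+x0-25,r[0][1]+y0-25,r[1:])
E
```

```text
30.425 [ 0.5666 -0.1963  0.3528] [ 0.1056 -0.2973  0.0725] [ 0.0112  0.0026 -0.0458 -0.0097 -0.0009  0.002 ]
side -0.053 pred hull bbox [251.8783 192.6828] [294.4149 233.4052]
side -0.045 pred hull bbox [253.268  191.3143] [296.2065 232.4169]
 green [261 195  33  34 685] [276.2599 211.9635]
 green [253 209  18  26  67] [258.6119 224.403 ]
 bar pred [[300.6, 196.3], [295.8, 190.5], [280.8, 213.7], [275.8, 207.7]]
 bar seen 1 283.87704849243164 206.85246086120605 ((7.298101425170898, 34.05780792236328), 50.194427490234375)
top -0.053 pred hull bbox [266.5975 215.6287] [308.4996 253.2514]
top -0.045 pred hull bbox [268.3324 214.5779] [310.6093 252.5313]
 green [278 220  23  30 398] [287.5402 235.4874]
 bar pred [[305.0, 211.7], [299.1, 212.9], [313.2, 239.5], [307.4, 240.9]]
 bar seen 0 305.5 225.5 ((49.0, 49.0), 90.0)
```

```bash
python3 -c "
from bench import ctrl
print(ctrl.finish_job())"
```

```text
the job is handed in; nothing more can be done
None
```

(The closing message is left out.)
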